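# Strike the maker's mark in the brass boxes

## Task

Strike the maker's mark in all four brass boxes on the steel plate: first take off all the lids that are on and lay each knob up in its own compartment of the wooden tray, without letting it fall; then stand the automatic punch upright on the copper spot in the middle of each box's floor and press it straight down until its spring trips with a snap. When all four are struck, put the punch back in its stand and the lids back on boxes (any lid fits any box), leaving every box upright on the plate and the bowl, glass and ring clamp where they are.

Things in the scene. Friction and masses are not known exactly. Their poses are not given: they have to be found in the camera images.
- plate: Square steel bench plate fixed on the bench, 280 x 280 x 10 mm. Origin: centre of its underside, z up; its top is 10 mm above the bench. The boxes stand on it.
- stand_floor (a point): The punch's stand: a dark wooden block fixed on the bench, 76 x 76 x 50 mm, with a vertical round bore of 24 mm, 42 mm deep, from the middle of its top (3 mm chamfer at the mouth). This point is the centre of the bore's bottom, 8 mm above the bench, 42 mm below the block's top; z up along the bore.
- punch_grip (a point): The automatic punch, a loose steel tool 105 mm long, 140 g, standing nose down in its stand: smooth round barrel of 18 mm (from 27 to 93 mm above the nose face), 20 mm cap on top. This point lies on its axis, 70 mm above the flat nose face, its z along the axis towards the cap.
- punch_nose (a point): Centre of the punch's flat round nose face (17 mm across), its z along the axis towards the cap.
- nose (a joint): How far the nose is pressed up into the punch's barrel (m): 0 free, 0.007 at its rigid stop. It starts at 2 N; at about 12 N, near 6 mm, the spring trips with a snap: the push drops by some 4 N and a 4 mm striker shoots about 3 mm out of the nose face. Press slowly by the barrel: a stop on 16 N of push passes the trip and ends on the stop. It resets when lifted.
- seat1 (a point): The lid tray: a low square wooden tray fixed on the bench, 154 x 154 x 13 mm, two by two compartments, each 68 x 68 mm inside; walls 6 mm thick and 7 mm high above the floor, along the x and y of this frame. This point: middle of the floor of the tray's compartment at its -x, -y corner, 6 mm above the bench, z up (74 mm from the next ones).
- seat2 (a point): middle of the floor of the tray's compartment at its -x, +y corner, 6 mm above the bench, z up (74 mm from the next ones).
- seat3 (a point): middle of the floor of the tray's compartment at its +x, -y corner, 6 mm above the bench, z up (74 mm from the next ones).
- seat4 (a point): middle of the floor of the tray's compartment at its +x, +y corner, 6 mm above the bench, z up (74 mm from the next ones).
- box1_floor (a point): Round turned brass box, loose, 170 g, standing on the plate, with or without a lid: 56 mm across, 20 mm high, open inside 49 mm across. This point is the middle of its inner floor, 6 mm above its underside; z up. Here a 12 mm copper spot lies flush in the floor.
- mark1 (a joint): How far the copper spot of box 1 has been driven down (m): 0 blank and flush, 0.002 to 0.004 struck; it stays where it is driven. Only the striker of the tripping punch drives it, with the nose flat on the floor, its centre within 4 mm of the spot's.
- lid1_knob (a point): Loose brass lid of box 1 (None: box is open), 70 g: flange 58 mm across, 3 mm thick, on the box's rim; below it a plug 43 mm across, 4 mm deep, loose in the box; on top a round knob 13 mm across, 16 mm high. Point: on the knob's axis, 7 mm below its top, 9 mm above the flange, z up: 16 mm above the floor of the tray, or 26 mm above the box's floor when seated.
- box2_floor (a point): Another such box (2; same as box 1). This point is the middle of its inner floor, 6 mm above its underside; z up. Here a 12 mm copper spot lies flush in the floor.
- mark2 (a joint): How far the copper spot of box 2 has been driven down (m): 0 blank and flush, 0.002 to 0.004 struck; it stays where it is driven. Only the striker of the tripping punch drives it, with the nose flat on the floor, its centre within 4 mm of the spot's.
- lid2_knob (a point): Loose lid of box 2 (same as lid 1; may be absent). Point: on the knob's axis, 7 mm below its top, 9 mm above the flange, z up: 16 mm above the floor of the tray, or 26 mm above the box's floor when seated.
- box3_floor (a point): Another such box (3; same as box 1). This point is the middle of its inner floor, 6 mm above its underside; z up. Here a 12 mm copper spot lies flush in the floor.
- mark3 (a joint): How far the copper spot of box 3 has been driven down (m): 0 blank and flush, 0.002 to 0.004 struck; it stays where it is driven. Only the striker of the tripping punch drives it, with the nose flat on the floor, its centre within 4 mm of the spot's.
- lid3_knob (a point): Loose lid of box 3 (same as lid 1; may be absent). Point: on the knob's axis, 7 mm below its top, 9 mm above the flange, z up: 16 mm above the floor of the tray, or 26 mm above the box's floor when seated.
- box4_floor (a point): Another such box (4; same as box 1). This point is the middle of its inner floor, 6 mm above its underside; z up. Here a 12 mm copper spot lies flush in the floor.
- mark4 (a joint): How far the copper spot of box 4 has been driven down (m): 0 blank and flush, 0.002 to 0.004 struck; it stays where it is driven. Only the striker of the tripping punch drives it, with the nose flat on the floor, its centre within 4 mm of the spot's.
- lid4_knob (a point): Loose lid of box 4 (same as lid 1; may be absent). Point: on the knob's axis, 7 mm below its top, 9 mm above the flange, z up: 16 mm above the floor of the tray, or 26 mm above the box's floor when seated.
- bowl: Steel bowl, 124 mm across, 48 mm high, not part of the job. Origin: centre of its underside.
- jar: Glass, 68 mm across, 75 mm high, not part of the job. Origin: centre of its underside.
- clamp: Wooden ring clamp lying on the bench, 30 x 145 x 20 mm, not part of the job. Origin: centre of its underside.
Mind the look-alikes: they are no part of the job. Of the things that look like the part that bears seat1, take the one that is farthest to the robot's left at the start.

How it is judged (in metres and radians):
On the way, in this order (a step that is already met when the one before it is completed fails the run):
1. every lid lies in a compartment of the tray, knob up (angle between each of lid1_knob, lid2_knob, lid3_knob, lid4_knob's own z axis and vertical below 0.12 rad and ((horizontal distance between lid1_knob and seat1 below 0.013 m and z of lid1_knob in the frame of seat1 below 0.02 m) or (horizontal distance between lid1_knob and seat2 below 0.013 m and z of lid1_knob in the frame of seat2 below 0.02 m) or (horizontal distance between lid1_knob and seat3 below 0.013 m and z of lid1_knob in the frame of seat3 below 0.02 m) or (horizontal distance between lid1_knob and seat4 below 0.013 m and z of lid1_knob in the frame of seat4 below 0.02 m)) and ((horizontal distance between lid2_knob and seat1 below 0.013 m and z of lid2_knob in the frame of seat1 below 0.02 m) or (horizontal distance between lid2_knob and seat2 below 0.013 m and z of lid2_knob in the frame of seat2 below 0.02 m) or (horizontal distance between lid2_knob and seat3 below 0.013 m and z of lid2_knob in the frame of seat3 below 0.02 m) or (horizontal distance between lid2_knob and seat4 below 0.013 m and z of lid2_knob in the frame of seat4 below 0.02 m)) and ((horizontal distance between lid3_knob and seat1 below 0.013 m and z of lid3_knob in the frame of seat1 below 0.02 m) or (horizontal distance between lid3_knob and seat2 below 0.013 m and z of lid3_knob in the frame of seat2 below 0.02 m) or (horizontal distance between lid3_knob and seat3 below 0.013 m and z of lid3_knob in the frame of seat3 below 0.02 m) or (horizontal distance between lid3_knob and seat4 below 0.013 m and z of lid3_knob in the frame of seat4 below 0.02 m)) and ((horizontal distance between lid4_knob and seat1 below 0.013 m and z of lid4_knob in the frame of seat1 below 0.02 m) or (horizontal distance between lid4_knob and seat2 below 0.013 m and z of lid4_knob in the frame of seat2 below 0.02 m) or (horizontal distance between lid4_knob and seat3 below 0.013 m and z of lid4_knob in the frame of seat3 below 0.02 m) or (horizontal distance between lid4_knob and seat4 below 0.013 m and z of lid4_knob in the frame of seat4 below 0.02 m))), for 0.2 s.
2. the mark is struck in every box, in any order (value of joint each of mark1, mark2, mark3, mark4 above 0.0015 m), for 0.2 s.
At the end, for the whole second after the job is handed in: All four boxes stand upright on the plate, copper spots driven down over 1.5 mm; each lid sits flat (under 0.08 rad) on a box, its plug inside the rim, axes within 5 mm; the punch stands in its stand, on the bottom of the bore (all of step 2 and angle between each of lid1_knob, lid2_knob, lid3_knob, lid4_knob's own z axis and vertical below 0.08 rad and ((horizontal distance between lid1_knob and box1_floor below 0.005 m and z of lid1_knob in the frame of box1_floor below 0.029 m) or (horizontal distance between lid1_knob and box2_floor below 0.005 m and z of lid1_knob in the frame of box2_floor below 0.029 m) or (horizontal distance between lid1_knob and box3_floor below 0.005 m and z of lid1_knob in the frame of box3_floor below 0.029 m) or (horizontal distance between lid1_knob and box4_floor below 0.005 m and z of lid1_knob in the frame of box4_floor below 0.029 m)) and ((horizontal distance between lid2_knob and box1_floor below 0.005 m and z of lid2_knob in the frame of box1_floor below 0.029 m) or (horizontal distance between lid2_knob and box2_floor below 0.005 m and z of lid2_knob in the frame of box2_floor below 0.029 m) or (horizontal distance between lid2_knob and box3_floor below 0.005 m and z of lid2_knob in the frame of box3_floor below 0.029 m) or (horizontal distance between lid2_knob and box4_floor below 0.005 m and z of lid2_knob in the frame of box4_floor below 0.029 m)) and ((horizontal distance between lid3_knob and box1_floor below 0.005 m and z of lid3_knob in the frame of box1_floor below 0.029 m) or (horizontal distance between lid3_knob and box2_floor below 0.005 m and z of lid3_knob in the frame of box2_floor below 0.029 m) or (horizontal distance between lid3_knob and box3_floor below 0.005 m and z of lid3_knob in the frame of box3_floor below 0.029 m) or (horizontal distance between lid3_knob and box4_floor below 0.005 m and z of lid3_knob in the frame of box4_floor below 0.029 m)) and ((horizontal distance between lid4_knob and box1_floor below 0.005 m and z of lid4_knob in the frame of box1_floor below 0.029 m) or (horizontal distance between lid4_knob and box2_floor below 0.005 m and z of lid4_knob in the frame of box2_floor below 0.029 m) or (horizontal distance between lid4_knob and box3_floor below 0.005 m and z of lid4_knob in the frame of box3_floor below 0.029 m) or (horizontal distance between lid4_knob and box4_floor below 0.005 m and z of lid4_knob in the frame of box4_floor below 0.029 m)) and angle between each of box1_floor, box2_floor, box3_floor, box4_floor's own z axis and vertical below 0.1 rad and z of box1_floor in the frame of plate between 0.012 and 0.021 m and z of box2_floor in the frame of plate between 0.012 and 0.021 m and z of box3_floor in the frame of plate between 0.012 and 0.021 m and z of box4_floor in the frame of plate between 0.012 and 0.021 m and horizontal distance between punch_nose and stand_floor below 0.006 m and z of punch_nose in the frame of stand_floor below 0.004 m and angle between punch_grip's own z axis and vertical below 0.2 rad); the robot touches nothing.
It fails at once if the bowl was pushed more than 4 cm (distance of bowl from where it was at the start of the episode above 0.04 m).
It fails at once if the jar was pushed more than 4 cm (distance of jar from where it was at the start of the episode above 0.04 m).
It fails at once if the clamp was pushed more than 4 cm (distance of clamp from where it was at the start of the episode above 0.04 m).
It fails at once if a box was tipped over (angle between any of box1_floor, box2_floor, box3_floor, box4_floor's own z axis and vertical above 0.8 rad).
It fails at once if a brass lid was let fall (faster than 1 m/s, out of the fingers) ((linear speed of lid1 above 1 m/s and contact force between lid1 and the fingers below 0.1 N) or (linear speed of lid2 above 1 m/s and contact force between lid2 and the fingers below 0.1 N) or (linear speed of lid3 above 1 m/s and contact force between lid3 and the fingers below 0.1 N) or (linear speed of lid4 above 1 m/s and contact force between lid4 and the fingers below 0.1 N)).
Of lid1, lid2, lid3, lid4 only 2 to 4 are there at a start; the rules pass over those that are not, and their reading is None.
At some moment in a run one of box1, box2, box3, box4 may be knocked a few centimetres aside while the robot is not near it.
It also fails if it takes over 210 s, if anything falls off the work surface, if the arm or the gripper's body presses on something with over 40 N, if the wrist force passes 120 N, or if a joint passes its speed limit or range.

## Robot

A 6-joint arm with a two-finger parallel gripper is mounted at the origin on the work surface. World frame = base frame: x ahead of the robot, y to its left, z up, the work surface at z = 0. Lengths are in mm, angles in rad, forces in N, time in s.
With the tool pointing down it reaches from about 300 to 775 mm from the base axis. Payload 14.6 kg.
Tool frame: the origin (TCP) lies at the very end of the fingers, on their centre line; the grasp point (between the pads) lies 19 mm behind it; z points along the fingers, y is the line along which they close (so a half turn about z gives the same grasp; the last joint's range is limited). The gripper opens to 94 mm and grips with 3 to 60 N. Pads are 16 mm wide; open, the fingers measure 119 mm over their backs; the gripper's body (75 mm by 177 mm) begins 78 mm behind the grasp point.
Start: joints at [1.157, 0.3, 1.521, -0, 1.321, -0.067], TCP at [186.936, 517.247, 205.446] pointing down, gripper open.
Joint ranges: [-3.03, 3.03], [-0.79, 2.21], [0.23, 2.52], [-1.04, 4.18], [0, 3.07], [-2.55, 2.55]. Speed limits (rad/s): [2.22, 2.22, 2.57, 3.14, 3.14, 3.14].

## Interface

Orientations are given as [roll, pitch, yaw] about the fixed x, y, z axes, in that order (R = Rz(yaw) Ry(pitch) Rx(roll)).
In Python, from cell import manip, eyes, ticket gives the robot as it stands. The module is installed in compiled form; this text tells all that it offers.
- The arm moves only by the tool arm_command, never from a script. Its argument "plan" is a list of rows, each a list of 5 numbers: the opening, from -1 (shut) to 1 (fully open), then the shift along the tool's x, y, z in m, then the turn about the tool's z in rad. In form: [[jaw, dx, dy, dz, roll], ...]. A call has 1 to 20 rows; each row shifts and turns the commanded pose from where the row before left it, along the tool's axes as they then stand; what a row does not reach is not made up. A row lasts 1/8 s, in which the tool goes at most 62.5 mm and 10.7 degrees, less where a joint would pass 70% of its speed; a pose out of reach is approached as far as the arm can. A call is refused whole if a number of a shift passes 0.0625 or a number of a turn 0.188, either way. A call with a gripper value outside its range is refused whole. The fingers move at their own pace and stop on an object; "newtons" is the grip in N (left out, the last holds). Time passes only in rows, so rows that do not move let the fingers close. It gives the time, the measured TCP pose, the force, the opening and the grip force at its end, in the units of the state.
- manip.read_state(): the state, without advancing time (a new reading comes with each control period).
- eyes.camera(name): name is "side" or "top"; returns a dict with "img" (480x640x3 uint8, blue, green, red), "z_map" (480x640 float32, mm along the optical axis (not along the pixel's ray), 0 where there is no reading), "fx", "fy", "cx", "cy" (pixels), "eye" and "orientation" of the camera in the world. Camera axes: x right, y down, z forward; pixel columns grow to the right and rows downward; lengths in mm; the calibration is good to about 2 mm. A picture is of the moment at which its call begins.
- ticket.sign_off(): hands the job in; it is judged then, once.
The state is a dict: "clock": time; "joints": joint angles; "qd": joint speeds; "effort": joint torques, N m; "eef_pos": TCP position; "eef_rot": TCP orientation; "wrist_force": force on the tool from outside, world axes, zero at the start; "moment": the same for the moment, N m; "finger_gap": finger opening in mm; "finger_force": force on a finger pad.
Only numpy, scipy, OpenCV 4.12 (cv2) and the standard library are available. Lean on these libraries where they do the work, as an engineer would, in place of code of your own. Each camera call takes 0.05 s, during which the arm holds its last target. There are 200 camera calls.

## Working session

There is one attempt and no reset: what is moved stays moved. The work goes in short steps, Python scripts to look and compute and a tool call to move; the robot and the scene stay as the last step left them, time stands still between calls to the robot, and variables do not carry over. Pictures are saved under pics/ and viewed, at most 14 in all, crops included, and the job is handed in when it is done.

Besides the shell and the picture viewer there is one more tool, called after ">>>" in YAML: its name, and indented under it one key for each argument. arm_command: Moves the arm, as the interface text tells. Its arguments: {"type":"object","properties":{"plan":{"type":"array"},"newtons":{"type":"number"}},"required":["plan"]}

```bash
mkdir -p pics; cat > h.py <<'E'
import numpy as np, cv2
from cell import manip, eyes, ticket
from scipy.spatial.transform import Rotation as R
def cam(n):
    c=eyes.camera(n); 
    return c
def rot(c):
    o=np.array(c["orientation"],float)
    if o.shape==(3,3): return o
    return R.from_euler("xyz",o).as_matrix() if o.size==3 else R.from_quat(o).as_matrix()
def ray(c,u,v,z):
    "pixel -> point on world plane z"
    d=rot(c)@np.array([(u-c["cx"])/c["fx"],(v-c["cy"])/c["fy"],1.])
    e=np.array(c["eye"],float)
    return e+d*(z-e[2])/d[2]
def cloud(c):
    v,u=np.mgrid[0:480,0:640]; Z=c["z_map"]
    p=np.stack([(u-c["cx"])/c["fx"]*Z,(v-c["cy"])/c["fy"]*Z,Z],-1)
    w=p@rot(c).T+np.array(c["eye"],float); w[Z<=0]=np.nan
    return w
E
python3 - <<'E'
from h import *
for n in("top","side"):
    c=cam(n); cv2.imwrite(f"pics/{n}0.png",c["img"]); print(n,c["eye"],c["orientation"],c["fx"],c["fy"],c["cx"],c["cy"])
print(manip.read_state())
E
```

```text
top [ 300.73285485    1.58088066 1004.66591455] [-2.9111836   0.00599827 -1.56103268] 500.6772796580486 500.6772796580486 322.70522554947235 237.9051747356067
side [ 430.16143052 -861.23449075  560.54126883] [-2.06730682 -0.01941936 -0.11857934] 565.0359083974552 565.0359083974552 327.9851708265817 240.71539950123588
{'clock': 0.1, 'joints': array([ 1.15741888e+00,  3.00414354e-01,  1.52147888e+00, -3.23224138e-06,
        1.32068285e+00, -6.66141111e-02]), 'qd': array([-0.00131463, -0.00165715, -0.0011653 ,  0.00080974, -0.00122695,
       -0.00071507]), 'effort': array([ 1.30228822e-03, -5.32640755e+01, -3.53281546e+01,  7.08701299e-02,
        2.34567525e-02, -9.91725665e-05]), 'eef_pos': array([186.84499132, 517.06172628, 204.96068405]), 'eef_rot': array([-3.14061120e+00, -6.23379190e-05,  2.79483009e+00]), 'wrist_force': array([ 0.16196188, -0.79929949,  1.01892105]), 'moment': array([ 0.00205138,  0.00531385, -0.00561905]), 'finger_force': 0.0, 'finger_gap': 94.31594663396994}
```

View pics/top0.png

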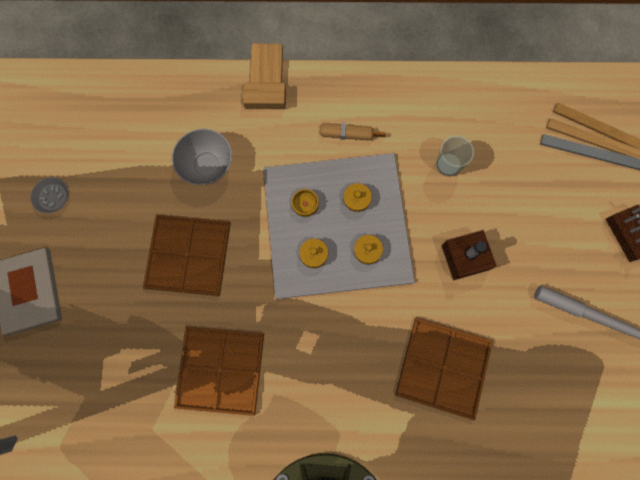

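View pics/side0.png

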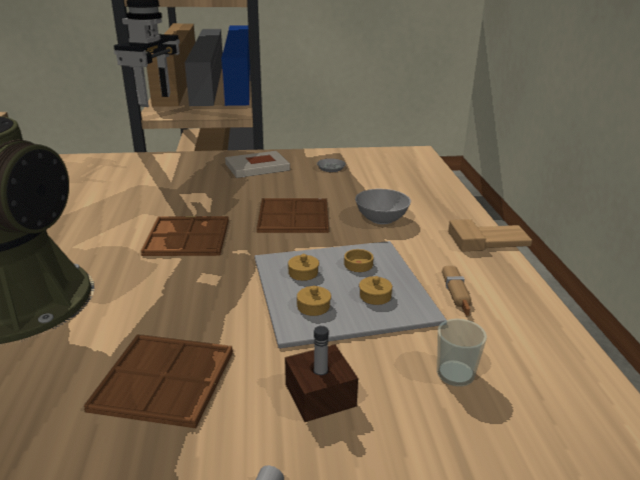

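The top view shows the plate at the centre, with lidded boxes at (358,197), (314,252) and (368,249) and an open box at (305,202). The punch is in its stand at (470,255). There are three trays, and the leftmost is at (188,255). The side view agrees.

```bash
cat >> h.py <<'E'
def med(*a): return np.round(np.array(a),1).tolist()
def brass(c):
    hsv=cv2.cvtColor(c["img"],cv2.COLOR_BGR2HSV)
    return hsv
def boxes(c,seeds,zlo,zhi,r=30):
    w=cloud(c); out=[]
    for s in seeds:
        m=(np.hypot(w[...,0]-s[0],w[...,1]-s[1])<r)&(w[...,2]>zlo)&(w[...,2]<zhi)
        p=w[m]
        if len(p)<5: out.append((None,len(p))); continue
        (a,b),rr=cv2.minEnclosingCircle(p[:,:2].astype(np.float32))
        out.append((med(*p.mean(0)),med(a,b,rr),len(p)))
    return out
E
python3 - <<'E'
from h import *
c=cam("top"); w=cloud(c); hsv=brass(c)
for u,v in((358,197),(314,252),(368,249),(305,202),(330,230),(480,246),(470,255),(188,255),(220,370),(443,367),(200,150),(455,155),(100,300),(352,131)):
    print((u,v),med(*w[v,u]),hsv[v,u])
seeds=[w[v,u][:2] for u,v in((358,197),(314,252),(368,249),(305,202))]
for lo,hi in((42,60),(27,40),(12,22)): print(lo,boxes(c,seeds,lo,hi))
# tray edges: minAreaRect of darker-brown mask
g=c["img"].astype(int)
for n,(u,v) in dict(tray=(188,255),stand=(470,255)).items():
    s=w[v,u][:2]
    hh=hsv[...,2]<130
    m=((np.abs(np.mgrid[0:480,0:640][1]-u)<65)&(np.abs(np.mgrid[0:480,0:640][0]-v)<60)&hh).astype(np.uint8)
    m=cv2.morphologyEx(m,cv2.MORPH_OPEN,np.ones((3,3)))
    k,l,st,ce=cv2.connectedComponentsWithStats(m); i=1+np.argmax(st[1:,4]); print(n,st[i],ce[i])
    r=cv2.minAreaRect(np.argwhere(l==i)[:,::-1].astype(np.float32)); 
    z=12 if n=="tray" else 50
    print(r,[med(*ray(c,*p,z)[:2]) for p in cv2.boxPoints(r)], med(*ray(c,*r[0],z)))
E
```

```text
(358, 197) [611.1, -60.5, 43.7] [ 21 221 113]
(314, 252) [496.1, 26.1, 51.2] [ 20 209 149]
(368, 249) [503.3, -79.0, 49.1] [ 21 207 148]
(305, 202) [607.6, 46.9, 18.5] [ 11 185 145]
(330, 230) [550.8, -5.0, 9.6] [ 14  21 135]
(480, 246) [497.2, -277.4, 112.7] [ 0 19 53]
(470, 255) [490.8, -273.5, 60.5] [18 17 77]
(188, 255) [496.3, 282.9, 9.0] [ 13 190  79]
(220, 370) [271.4, 204.5, 11.8] [ 14 193  99]
(443, 367) [281.2, -223.4, 11.9] [ 14 203  88]
(200, 150) [724.4, 273.4, 9.6] [  3  18 125]
(455, 155) [717.8, -269.5, 7.5] [ 23  53 110]
(100, 300) [404.6, 456.4, -1.2] [ 16 129 123]
(352, 131) [763.6, -50.0, 24.2] [ 17 147 149]
42 [([616.4, -59.3, 47.8], [616.5, -59.6, 6.6], 36), ([499.7, 27.9, 48.0], [500.4, 28.3, 6.6], 38), ([508.5, -80.1, 48.6], [508.7, -80.1, 5.7], 32), (None, 0)]
27 [([614.1, -59.8, 34.0], [614.0, -60.4, 28.4], 509), ([498.0, 27.3, 33.8], [499.2, 27.2, 28.6], 576), ([506.3, -79.6, 33.8], [508.7, -80.1, 28.6], 569), ([606.7, 47.5, 30.2], [606.4, 47.3, 28.2], 146)]
12 [([594.5, -58.0, 15.3], [610.8, -60.3, 29.4], 65), ([476.1, 19.9, 14.9], [490.4, 25.9, 27.3], 36), ([487.0, -72.0, 15.7], [498.7, -78.1, 29.0], 36), ([607.3, 47.5, 16.7], [605.8, 45.7, 29.1], 431)]
tray [  124   196   129   119 14251] [189.28601502 257.84990527]
((188.0, 255.0), (118.0, 128.0), 90.0) [[619.7, 424.5], [621.8, 157.7], [378.5, 147.5], [376.2, 400.0]] [495.7, 282.1, 12.0]
stand [ 441  230   75   50 2479] [474.86768858 252.86486486]
((479.65283203125, 251.5772247314453), (41.539894104003906, 74.7774887084961), 75.17352294921875) [[520.2, -216.1], [560.0, -359.9], [479.8, -374.3], [441.4, -233.1]] [499.9, -295.6, 50.0]
```

```bash
python3 - <<'E'
from h import *
c=cam("top"); w=cloud(c)
def rect(s,r,lo,hi):
    m=(np.hypot(w[...,0]-s[0],w[...,1]-s[1])<r)&(w[...,2]>lo)&(w[...,2]<hi)
    m=cv2.morphologyEx(m.astype(np.uint8),cv2.MORPH_OPEN,np.ones((2,2)))>0
    p=w[m][:,:2].astype(np.float32); q=cv2.minAreaRect(p); print(len(p),q,np.round(cv2.boxPoints(q),1).tolist(), med(*p.mean(0)))
rect((496,283),115,3,20); rect((490,-274),60,42,56)
m=(np.hypot(w[...,0]-497,w[...,1]+277)<30)&(w[...,2]>104); p=w[m]; print("cap",med(*p.mean(0)),cv2.minEnclosingCircle(p[:,:2].astype(np.float32)))
E
```

```text
5579 ((497.91937255859375, 285.14886474609375), (154.22760009765625, 155.69949340820312), 84.2999038696289) [[412.79998779296875, 216.10000610351562], [567.7000122070312, 200.6999969482422], [583.0, 354.1000061035156], [428.1000061035156, 369.6000061035156]] [nan, nan]
1352 ((499.13739013671875, -288.7403869628906), (66.80745697021484, 90.75924682617188), 10.786667823791504) [[457.79998779296875, -250.39999389648438], [474.79998779296875, -339.6000061035156], [540.4000244140625, -327.1000061035156], [523.5, -237.89999389648438]] [nan, nan]
cap [497.3, -277.4, 112.5] ((497.8944396972656, -278.1449890136719), 9.851999282836914)
```

>>> arm_command:
  plan:
    - [-0.1, 0, 0, 0, -0.15]
    - [-0.1, 0, 0, 0, -0.15]
    - [-0.1, 0, 0, 0, -0.15]
    - [-0.1, 0, 0, 0, -0.15]
    - [-0.1, 0, 0, 0, -0.15]
    - [-0.1, 0, 0, 0, -0.15]
    - [-0.1, 0, 0, 0, -0.15]
    - [-0.1, 0, 0, 0, -0.15]
  newtons: 25

```text
clock: 1.2
eef_pos: [186.9, 517.2, 205.3]
eef_rot: [-3.141, -0.0, -2.283]
wrist_force: [0.3, 0.1, -0.3]
finger_gap: 42.3
finger_force: 0.0
```

>>> arm_command:
  plan:
    - [-0.1, 0, 0, 0, 0.1706]
    - [-0.1, 0, 0, 0, 0.1706]
    - [-0.1, 0, 0, 0, 0.1706]
    - [-0.1, 0, 0, 0, 0.1706]
    - [-0.1, 0, 0, 0, 0.1706]
    - [-0.1, -0.03126, -0.04897, 0, 0]
    - [-0.1, -0.03126, -0.04897, 0, 0]
    - [-0.1, -0.03126, -0.04897, 0, 0]
    - [-0.1, -0.03126, -0.04897, 0, 0]
    - [-0.1, -0.03126, -0.04897, 0, 0]
    - [-0.1, -0.03126, -0.04897, 0, 0]
    - [-0.1, -0.03126, -0.04897, 0, 0]
    - [-0.1, -0.03126, -0.04897, 0, 0]
    - [-0.1, -0.03126, -0.04897, 0, 0]
    - [-0.1, -0.03126, -0.04897, 0, 0]
    - [-0.1, 0, 0, 0.05, 0]
    - [-0.1, 0, 0, 0.05, 0]
    - [-0.1, 0, 0, 0, 0]

```text
clock: 3.45
eef_pos: [497.9, 27.5, 102.9]
eef_rot: [3.141, -0.006, 3.142]
wrist_force: [0.7, 0.3, 1.0]
finger_gap: 42.3
finger_force: 0.0
```

>>> arm_command:
  plan:
    - [-0.1, -0.0005, 0, 0.02, 0]
    - [-0.1, 0, 0, 0.02, 0]
    - [-0.1, 0, 0, 0.016, 0]
    - [-0.1, 0, 0, 0, 0]
    - [-0.1, 0, 0, 0, 0]

```text
clock: 4.08
eef_pos: [500.7, 27.6, 50.5]
eef_rot: [-3.142, 0.001, -3.141]
wrist_force: [-1.2, 0.4, -0.2]
finger_gap: 41.9
finger_force: 0.0
```

```bash
python3 - <<'E'
from h import *
c=cam("side"); i=c["img"][200:360,200:440]; cv2.imwrite("pics/s1.png",cv2.resize(i,None,fx=3,fy=3,interpolation=cv2.INTER_CUBIC))
print(manip.read_state()["eef_pos"])
E
```

```text
[500.71358227  27.63445071  50.48158644]
```

View pics/s1.png

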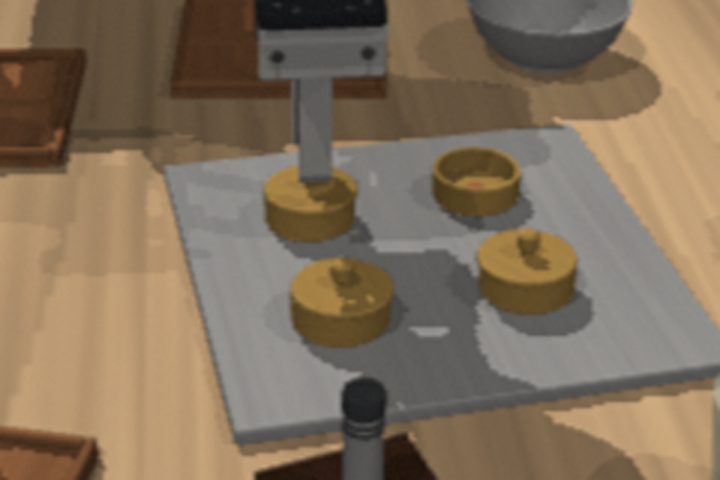

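The finger stands centred over the front-left lid's knob (crop pixel 315,180). I'll go down and grip it.

>>> arm_command:
  plan:
    - [-0.1, 0, 0, 0.007, 0]
    - [-0.1, 0, 0, 0.007, 0]
    - [-0.1, 0, 0, 0, 0]
    - [-1, 0, 0, 0, 0]
    - [-1, 0, 0, 0, 0]
    - [-1, 0, 0, 0, 0]
    - [-1, 0, 0, 0, 0]
    - [-1, 0, 0, -0.01, 0]
    - [-1, 0, 0, -0.02, 0]
    - [-1, 0, 0, -0.03, 0]
    - [-1, 0, 0, -0.03, 0]
    - [-1, 0, 0, 0, 0]
  newtons: 25

```text
clock: 5.62
eef_pos: [501.1, 27.6, 127.8]
eef_rot: [-3.142, 0.004, -3.141]
wrist_force: [0.5, -0.1, -1.2]
finger_gap: 12.2
finger_force: 25.0
```

>>> arm_command:
  plan:
    - [-1, 0.0087, 0.0449, 0, 0]
    - [-1, 0.0087, 0.0449, 0, 0]
    - [-1, 0.0087, 0.0449, 0, 0]
    - [-1, 0.0087, 0.0449, 0, 0]
    - [-1, 0.0087, 0.0449, 0, 0]
    - [-1, 0, 0, 0.04, 0]
    - [-1, 0, 0, 0.03, 0]
    - [-1, 0, 0, 0.02, 0]
    - [-1, 0, 0, 0.01, 0]
    - [-1, 0, 0, 0, 0]
    - [-1, 0, 0, 0, 0]

```text
clock: 7.0
eef_pos: [457.0, 252.2, 26.1]
eef_rot: [3.141, 0.001, -3.141]
wrist_force: [0.4, 0.1, -0.8]
finger_gap: 12.1
finger_force: 25.0
```

>>> arm_command:
  plan:
    - [-1, 0, 0, 0.005, 0]
    - [-1, 0, 0, 0.0035, 0]
    - [-1, 0, 0, 0, 0]
    - [-0.1, 0, 0, 0, 0]
    - [-0.1, 0, 0, 0, 0]
    - [-0.1, 0, 0, 0, 0]
    - [-0.1, 0, 0, -0.03, 0]
    - [-0.1, 0, 0, -0.06, 0]
    - [-0.1, -0.0225, -0.0446, 0, 0]
    - [-0.1, -0.0225, -0.0446, 0, 0]
    - [-0.1, -0.0225, -0.0446, 0, 0]
    - [-0.1, -0.0225, -0.0446, 0, 0]
    - [-0.1, -0.0225, -0.0446, 0, 0]
    - [-0.1, -0.0225, -0.0446, 0, 0]
    - [-0.1, -0.0225, -0.0446, 0, 0]
    - [-0.1, 0, 0, 0.04, 0]
    - [-0.1, 0, 0, 0.01, 0]
    - [-0.1, 0, 0, 0, 0]
    - [-0.1, 0, 0, 0, 0]

```text
clock: 9.38
eef_pos: [614.8, -59.6, 58.5]
eef_rot: [-3.141, 0.002, -3.141]
wrist_force: [-0.9, -0.0, 0.1]
finger_gap: 42.3
finger_force: 0.0
```

```bash
python3 - <<'E'
from h import *
c=cam("top"); print(boxes(c,[(457.5,251.9)],17,40)); print(boxes(c,[(457.5,251.9)],24,40,40),boxes(c,[(499,27),(508,-80),(606,47)],27,40), boxes(c,[(499,27),(508,-80),(606,47)],42,60,20))
E
```

```text
[([456.5, 251.3, 23.7], [456.8, 253.0, 27.0], 66)]
[([457.1, 252.1, 28.6], [456.7, 252.5, 6.4], 33)] [(None, 0), (None, 0), ([611.6, 59.4, 30.0], [606.4, 48.4, 27.8], 82)] [(None, 0), (None, 0), (None, 0)]
```

>>> arm_command:
  plan:
    - [-0.1, -0.0005, 0, 0.012, 0]
    - [-0.1, 0, 0, 0.01, 0]
    - [-0.1, 0, 0, 0, 0]
    - [-1, 0, 0, 0, 0]
    - [-1, 0, 0, 0, 0]
    - [-1, 0, 0, 0, 0]
    - [-1, 0, 0, 0, 0]
    - [-1, 0, 0, -0.01, 0]
    - [-1, 0, 0, -0.02, 0]
    - [-1, 0, 0, -0.03, 0]
    - [-1, 0, 0, -0.03, 0]
    - [-1, 0, 0, 0, 0]

```text
clock: 10.92
eef_pos: [615.9, -60.2, 128.6]
eef_rot: [-3.141, 0.005, -3.141]
wrist_force: [1.1, 0.5, -0.9]
finger_gap: 11.9
finger_force: 25.0
```

>>> arm_command:
  plan:
    - [-1, 0.014, 0.0508, 0, 0]
    - [-1, 0.014, 0.0508, 0, 0]
    - [-1, 0.014, 0.0508, 0, 0]
    - [-1, 0.014, 0.0508, 0, 0]
    - [-1, 0.014, 0.0508, 0, 0]
    - [-1, 0.014, 0.0508, 0, 0]
    - [-1, 0, 0, 0.04, 0]
    - [-1, 0, 0, 0.03, 0]
    - [-1, 0, 0, 0.02, 0]
    - [-1, 0, 0, 0.01, 0]
    - [-1, 0, 0, 0.0055, 0]
    - [-1, 0, 0, 0, 0]
    - [-1, 0, 0, 0, 0]

```text
clock: 12.55
eef_pos: [530.9, 244.8, 20.1]
eef_rot: [3.141, 0.001, -3.141]
wrist_force: [-0.1, -0.4, -0.3]
finger_gap: 11.9
finger_force: 25.0
```

>>> arm_command:
  plan:
    - [-1, 0, 0, 0.0025, 0]
    - [-1, 0, 0, 0, 0]
    - [-0.1, 0, 0, 0, 0]
    - [-0.1, 0, 0, 0, 0]
    - [-0.1, 0, 0, 0, 0]
    - [-0.1, 0, 0, -0.03, 0]
    - [-0.1, 0, 0, -0.06, 0]
    - [-0.1, 0.0037, -0.0541, 0, 0]
    - [-0.1, 0.0037, -0.0541, 0, 0]
    - [-0.1, 0.0037, -0.0541, 0, 0]
    - [-0.1, 0.0037, -0.0541, 0, 0]
    - [-0.1, 0.0037, -0.0541, 0, 0]
    - [-0.1, 0.0037, -0.0541, 0, 0]
    - [-0.1, 0, 0, 0.04, 0]
    - [-0.1, 0, 0, 0.01, 0]
    - [-0.1, 0, 0, 0, 0]
    - [-0.1, 0, 0, 0, 0]

```text
clock: 14.68
eef_pos: [509.1, -79.4, 58.1]
eef_rot: [-3.141, 0.001, -3.14]
wrist_force: [-0.5, 0.5, 0.3]
finger_gap: 42.2
finger_force: 0.0
```

```bash
python3 - <<'E'
from h import *
c=cam("side"); i=c["img"][180:340,200:440]; cv2.imwrite("pics/s2.png",cv2.resize(i,None,fx=3,fy=3,interpolation=cv2.INTER_CUBIC))
c=cam("top"); print(boxes(c,[(531,244.6),(457,252)],24,40,30))
E
```

```text
[([533.6, 244.3, 28.5], [533.8, 244.6, 6.3], 33), ([457.1, 252.2, 28.2], [457.1, 252.8, 6.5], 35)]
```

View pics/s2.png

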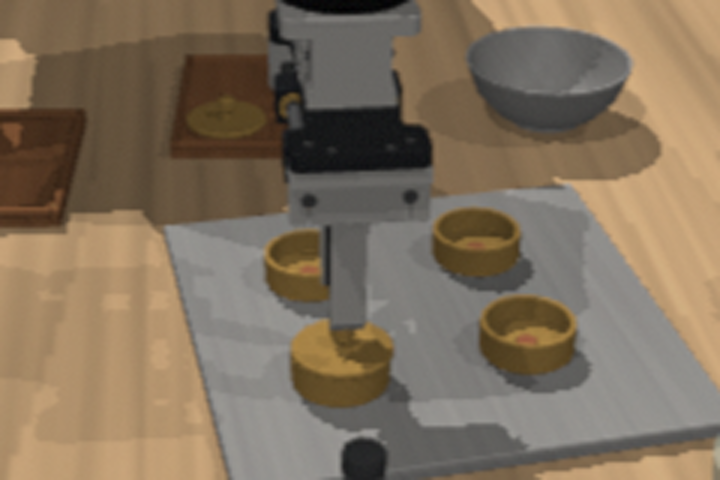

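The finger is over the third lid's knob (crop pixel 348,330), three boxes are open and the lids lie in the tray.

>>> arm_command:
  plan:
    - [-0.1, 0, 0, 0.012, 0]
    - [-0.1, 0, 0, 0.01, 0]
    - [-0.1, 0, 0, 0, 0]
    - [-1, 0, 0, 0, 0]
    - [-1, 0, 0, 0, 0]
    - [-1, 0, 0, 0, 0]
    - [-1, 0, 0, 0, 0]
    - [-1, 0, 0, -0.01, 0]
    - [-1, 0, 0, -0.02, 0]
    - [-1, 0, 0, -0.03, 0]
    - [-1, 0, 0, -0.03, 0]
    - [-1, 0, 0, 0, 0]

```text
clock: 16.27
eef_pos: [509.5, -80.1, 127.4]
eef_rot: [-3.141, 0.004, -3.141]
wrist_force: [0.2, 0.3, 0.1]
finger_gap: 12.4
finger_force: 25.0
```

>>> arm_command:
  plan:
    - [-1, 0.0056, 0.0507, 0, 0]
    - [-1, 0.0056, 0.0507, 0, 0]
    - [-1, 0.0056, 0.0507, 0, 0]
    - [-1, 0.0056, 0.0507, 0, 0]
    - [-1, 0.0056, 0.0507, 0, 0]
    - [-1, 0.0056, 0.0507, 0, 0]
    - [-1, 0.0056, 0.0507, 0, 0]
    - [-1, 0.0056, 0.0507, 0, 0]
    - [-1, 0, 0, 0.04, 0]
    - [-1, 0, 0, 0.03, 0]
    - [-1, 0, 0, 0.02, 0]
    - [-1, 0, 0, 0.01, 0]
    - [-1, 0, 0, 0.005, 0]
    - [-1, 0, 0, 0, 0]
    - [-1, 0, 0, 0, 0]

```text
clock: 18.15
eef_pos: [463.9, 325.9, 20.6]
eef_rot: [3.141, 0.001, -3.141]
wrist_force: [0.7, 0.1, -1.4]
finger_gap: 12.2
finger_force: 25.0
```

>>> arm_command:
  plan:
    - [-1, 0, 0, 0.0028, 0]
    - [-1, 0, 0, 0, 0]
    - [-0.1, 0, 0, 0, 0]
    - [-0.1, 0, 0, 0, 0]
    - [-0.1, 0, 0, 0, 0]
    - [-0.1, 0, 0, -0.02, 0]
    - [-0.1, 0, 0, -0.06, 0]
    - [-0.1, 0, 0, -0.06, 0]
    - [-0.1, -0.0031, -0.0549, 0, 0]
    - [-0.1, -0.0031, -0.0549, 0, 0]
    - [-0.1, -0.0031, -0.0549, 0, 0]
    - [-0.1, -0.0031, -0.0549, 0, 0]
    - [-0.1, -0.0031, -0.0549, 0, 0]
    - [-0.1, -0.0031, -0.0549, 0, 0]
    - [-0.1, -0.0031, -0.0549, 0, 0]
    - [-0.1, -0.0031, -0.0549, 0, 0]
    - [-0.1, -0.0031, -0.0549, 0, 0]
    - [-0.1, -0.0031, -0.0549, 0, 0]
    - [-0.1, -0.0031, -0.0549, 0, 0]
    - [-0.1, 0, 0, 0, 0]

```text
clock: 20.65
eef_pos: [497.3, -281.1, 156.7]
eef_rot: [-3.141, -0.0, 3.138]
wrist_force: [0.6, -0.1, 0.1]
finger_gap: 42.1
finger_force: 0.0
```

```bash
python3 - <<'E'
from h import *
c=cam("top"); print(boxes(c,[(531,244.6),(457,252),(465,325.5)],24,40,30))
S=[(616,-60),(500,27.5),(508.5,-80),(606.5,47.4)]
print(boxes(c,S,25,36,33))
cv2.imwrite("pics/t2.png",c["img"][100:340,130:530]); print(manip.read_state()["eef_pos"])
E
```

```text
[([533.2, 244.3, 28.7], [533.8, 245.2, 6.9], 34), ([456.9, 252.0, 28.8], [456.6, 252.0, 6.3], 34), ([464.8, 325.6, 28.1], [465.0, 326.0, 6.5], 35)]
[([618.2, -59.1, 29.8], [618.1, -60.0, 28.5], 161), ([501.5, 28.6, 30.1], [514.7, 28.8, 26.6], 77), ([507.9, -80.9, 29.8], [508.0, -80.0, 27.9], 158), ([606.6, 48.0, 30.1], [606.6, 48.0, 28.1], 158)]
[ 497.38271516 -279.26011794  156.71548819]
```

View pics/t2.png

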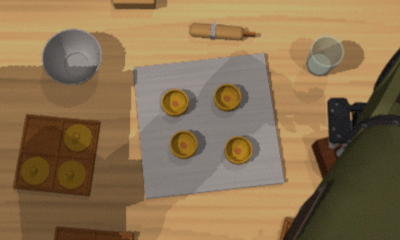

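The top crop shows all four boxes open with copper spots visible and three lids in the left tray's compartments. The punch is next.

>>> arm_command:
  plan:
    - [-0.1, -0.0005, 0.001, 0.03, 0]
    - [-0.1, 0, 0, 0.03, 0]
    - [-0.1, 0, 0, 0.02, 0]
    - [-0.1, 0, 0, 0.0155, 0]
    - [-0.1, 0, 0, 0, 0]
    - [-0.1, 0, 0, 0, 0]

```text
clock: 21.45
eef_pos: [498.7, -277.2, 62.5]
eef_rot: [-3.141, 0.001, -3.141]
wrist_force: [-0.0, -0.7, -1.2]
finger_gap: 42.2
finger_force: 0.0
```

```bash
cat >> h.py <<'E'
def spots(c,seeds,z=16):
    hsv=cv2.cvtColor(c["img"],cv2.COLOR_BGR2HSV); out=[]
    w=cloud(c)
    for s in seeds:
        m=(np.hypot(w[...,0]-s[0],w[...,1]-s[1])<13)&(hsv[...,0]<=13)&(w[...,2]<22)
        q=np.argwhere(m)[:,::-1]
        out.append((None,len(q)) if len(q)<4 else (med(*ray(c,*q.mean(0),z)[:2]),len(q)))
    return out
E
python3 - <<'E'
from h import *
S=[(616,-60),(500,27.5),(508.5,-80),(606.5,47.4)]
for n in("top","side"):
    c=cam(n); print(spots(c,S)); print(boxes(c,S,25,36,33))
i=c["img"][290:450,240:480]; cv2.imwrite("pics/s3.png",cv2.resize(i,None,fx=3,fy=3,interpolation=cv2.INTER_CUBIC))
E
```

```text
[([617.3, -60.0], 18), ([487.7, 28.8], 5), ([507.5, -80.5], 20), ([605.3, 47.2], 17)]
[([619.0, -58.9, 29.6], [618.4, -58.8, 28.3], 163), ([501.5, 28.1, 29.2], [514.5, 28.8, 26.6], 82), ([507.6, -80.2, 29.9], [508.1, -79.7, 28.0], 161), ([606.6, 47.4, 29.6], [606.6, 47.3, 28.5], 166)]
[([619.3, -59.3], 13), (None, 0), (None, 0), ([607.6, 49.8], 5)]
[([617.4, -61.6, 28.7], [617.6, -60.3, 30.5], 257), (None, 0), (None, 1), ([610.6, 41.7, 28.6], [603.6, 47.2, 30.3], 155)]
```

View pics/s3.png

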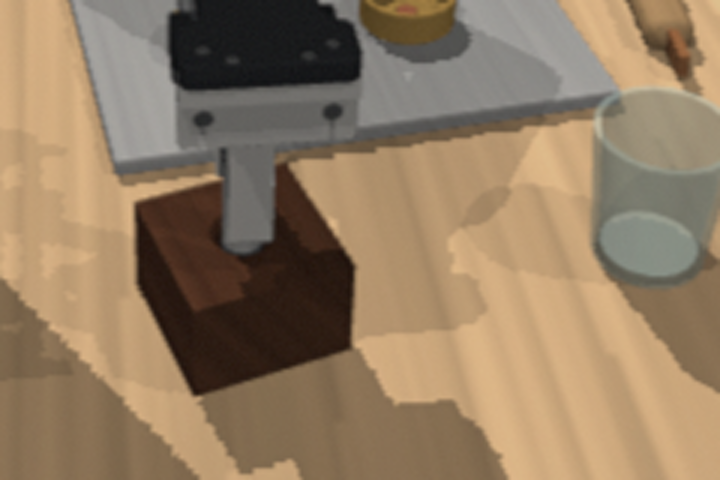

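>>> arm_command:
  plan:
    - [-0.1, 0, 0, 0.002, 0]
    - [-0.1, 0, 0, 0, 0]
    - [-1, 0, 0, 0, 0]
    - [-1, 0, 0, 0, 0]
    - [-1, 0, 0, 0, 0]
    - [-1, 0, 0, 0, 0]
    - [-1, 0, 0, 0, 0]
  newtons: 50

```text
clock: 22.42
eef_pos: [498.3, -277.2, 59.6]
eef_rot: [-3.141, -0.0, -3.141]
wrist_force: [-0.0, -1.0, 0.5]
finger_gap: 18.6
finger_force: 50.0
```

```bash
python3 - <<'E'
from h import *
S=[(616,-60),(520,28),(508.5,-80),(606.5,47.4)]
c=cam("top"); print(spots(c,S)); print(boxes(c,S,25,36,33)); print(manip.read_state())
E
```

```text
[([617.3, -59.8], 17), ([517.7, 29.3], 21), ([507.1, -80.7], 19), ([605.6, 47.2], 18)]
[([618.1, -59.5, 29.7], [618.1, -59.2, 28.0], 160), ([518.2, 29.0, 29.8], [518.6, 29.0, 27.9], 160), ([507.9, -80.7, 29.9], [508.0, -80.4, 28.0], 161), ([606.4, 48.0, 29.7], [606.3, 47.7, 28.0], 159)]
{'clock': 22.475, 'joints': array([-5.71937923e-01,  5.02764859e-01,  1.60102571e+00, -9.47346730e-05,
        1.03768408e+00, -2.14288036e+00]), 'qd': array([-6.43344778e-04,  1.01448642e-03,  5.17234952e-05, -3.30214345e-04,
        1.77799702e-04,  2.57640235e-04]), 'effort': array([ 4.98642214e-01, -5.96671486e+01, -3.01932299e+01,  1.74500607e-01,
        2.40166336e-01, -6.45147720e-04]), 'eef_pos': array([ 498.30949371, -277.26390392,   59.6638153 ]), 'eef_rot': array([-3.14146017e+00,  5.50402871e-05, -3.14139840e+00]), 'wrist_force': array([ 0.6412188 , -1.12193167,  0.06828298]), 'moment': array([-0.19903292, -0.03073551, -0.040118  ]), 'finger_force': 49.97615844011307, 'finger_gap': 18.772097236524154}
```

>>> arm_command:
  plan:
    - [-1, 0, 0, -0.01, 0]
    - [-1, 0, 0, -0.02, 0]
    - [-1, 0, 0, -0.02, 0]
    - [-1, 0, 0, -0.02, 0]
    - [-1, -0.002, 0.0393, 0, 0]
    - [-1, -0.002, 0.0393, 0, 0]
    - [-1, -0.002, 0.0393, 0, 0]
    - [-1, -0.002, 0.0393, 0, 0]
    - [-1, -0.002, 0.0393, 0, 0]
    - [-1, 0, 0, 0.02, 0]
    - [-1, 0, 0, 0.015, 0]
    - [-1, 0, 0, 0, 0]
    - [-1, 0, 0, 0, 0]

```text
clock: 24.1
eef_pos: [508.5, -81.1, 95.2]
eef_rot: [-3.141, 0.0, 3.141]
wrist_force: [-0.1, -0.3, -1.4]
finger_gap: 18.3
finger_force: 50.0
```

```bash
python3 - <<'E'
from h import *
c=cam("side"); i=c["img"][200:360,200:440]; cv2.imwrite("pics/s4.png",cv2.resize(i,None,fx=3,fy=3,interpolation=cv2.INTER_CUBIC))
w=cloud(c)
for lo,hi in((25,36),(36,45),(45,52),(52,60),(60,80)):
    m=(np.hypot(w[...,0]-508,w[...,1]+80)<22 if lo>30 else np.hypot(w[...,0]-508,w[...,1]+80)<33)&(w[...,2]>lo)&(w[...,2]<hi); p=w[m]
    if len(p): print(lo,len(p),med(*p.mean(0)),med(*p.min(0)),med(*p.max(0)))
print(manip.read_state()["eef_pos"])
E
```

```text
25 227 [506.9, -87.1, 28.8] [479.8, -110.9, 25.0] [535.0, -55.2, 32.7]
36 5 [508.1, -89.1, 44.7] [501.1, -90.4, 44.6] [514.2, -86.7, 44.9]
45 40 [508.1, -88.5, 48.7] [500.9, -92.9, 45.1] [516.3, -83.1, 51.9]
52 44 [508.0, -86.9, 55.8] [501.0, -93.8, 52.2] [516.6, -79.8, 59.9]
60 94 [507.6, -87.7, 70.7] [499.5, -93.2, 60.3] [515.8, -80.8, 79.9]
[508.54961724 -81.09386751  95.2978645 ]
```

View pics/s4.png

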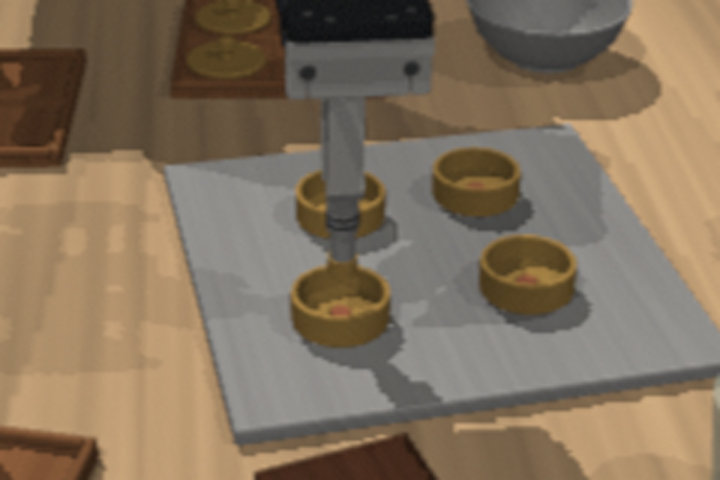

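>>> arm_command:
  plan:
    - [-1, 0.0005, 0.0006, 0.012, 0]
    - [-1, 0, 0, 0.01, 0]
    - [-1, 0, 0, 0.005, 0]
    - [-1, 0, 0, 0.001, 0]
    - [-1, 0, 0, 0.001, 0]
    - [-1, 0, 0, 0.001, 0]
    - [-1, 0, 0, 0.001, 0]
    - [-1, 0, 0, 0.001, 0]
    - [-1, 0, 0, 0, 0]

```text
clock: 25.28
eef_pos: [508.3, -80.1, 63.3]
eef_rot: [-3.141, 0.001, -3.141]
wrist_force: [-0.9, 1.1, 7.2]
finger_gap: 18.8
finger_force: 50.0
```

>>> arm_command:
  plan:
    - [-1, 0, 0, 0.0007, 0]
    - [-1, 0, 0, 0.0007, 0]
    - [-1, 0, 0, 0.0006, 0]
    - [-1, 0, 0, 0, 0]

```text
clock: 25.78
eef_pos: [508.3, -80.2, 61.3]
eef_rot: [-3.141, 0.001, -3.141]
wrist_force: [-1.3, 1.6, 6.0]
finger_gap: 18.8
finger_force: 50.0
```

>>> arm_command:
  plan:
    - [-1, 0, 0, 0.0004, 0]
    - [-1, 0, 0, 0.0004, 0]
    - [-1, 0, 0, 0.0003, 0]
    - [-1, 0, 0, 0, 0]

```text
clock: 26.28
eef_pos: [508.4, -80.2, 60.4]
eef_rot: [-3.141, 0.002, -3.141]
wrist_force: [-0.5, 1.2, 9.9]
finger_gap: 18.7
finger_force: 50.0
```

>>> arm_command:
  plan:
    - [-1, 0, 0, 0.0004, 0]
    - [-1, 0, 0, 0.0002, 0]
    - [-1, 0, 0, 0, 0]

```text
clock: 26.65
eef_pos: [508.8, -80.2, 60.4]
eef_rot: [-3.141, 0.003, -3.141]
wrist_force: [-2.0, 2.3, 13.5]
finger_gap: 18.5
finger_force: 50.0
```

>>> arm_command:
  plan:
    - [-1, 0, 0, -0.005, 0]
    - [-1, 0, 0, -0.02, 0]
    - [-1, 0, 0, -0.025, 0]
    - [-1, -0.0034, 0.0364, 0, 0]
    - [-1, -0.0034, 0.0364, 0, 0]
    - [-1, -0.0034, 0.0364, 0, 0]
    - [-1, 0, 0, 0.01, 0]
    - [-1, 0, 0, 0, 0]
    - [-1, 0, 0, 0, 0]

```text
clock: 27.78
eef_pos: [517.9, 28.3, 98.9]
eef_rot: [-3.141, -0.0, 3.141]
wrist_force: [-0.4, 0.6, -1.4]
finger_gap: 18.4
finger_force: 50.0
```

```bash
cat >> h.py <<'E'
def chk(S,near):
    c=cam("top"); print(spots(c,S)); print(boxes(c,S,25,36,33))
    c=cam("side"); print("side",boxes(c,S,25,36,33)); w=cloud(c)
    for lo,hi in((38,46),(46,52),(52,60)):
        m=(np.hypot(w[...,0]-near[0],w[...,1]-near[1])<20)&(w[...,2]>lo)&(w[...,2]<hi); p=w[m]
        if len(p): print(lo,len(p),med(*p.mean(0)),med(*p.min(0)),med(*p.max(0)))
    print(manip.read_state()["eef_pos"])
    return c
E
python3 - <<'E'
from h import *
S=[(616,-60),(518,29),(508.5,-80),(606.5,47.4)]
c=chk(S,(518,29))
i=c["img"][200:360,200:440]; cv2.imwrite("pics/s5.png",cv2.resize(i,None,fx=3,fy=3,interpolation=cv2.INTER_CUBIC))
E
```

```text
[(None, 0), (None, 0), ([507.3, -80.5], 17), (None, 0)]
[([628.5, -74.1, 29.4], [622.5, -66.6, 26.3], 68), (None, 0), ([505.8, -82.0, 29.9], [507.8, -80.5, 27.9], 142), (None, 0)]
side [([617.2, -62.3, 28.8], [616.6, -60.7, 29.2], 244), ([517.8, 25.8, 28.6], [517.5, 26.8, 30.4], 198), ([507.7, -83.1, 28.5], [508.1, -82.0, 30.3], 268), ([605.5, 44.8, 28.6], [605.3, 45.1, 29.4], 204)]
46 19 [517.4, 21.4, 50.5] [509.4, 16.8, 48.1] [525.6, 27.7, 52.0]
52 38 [516.7, 22.3, 55.7] [509.3, 17.5, 52.1] [525.8, 28.7, 59.0]
[518.02725714  28.3953984   99.11474487]
```

View pics/s5.png

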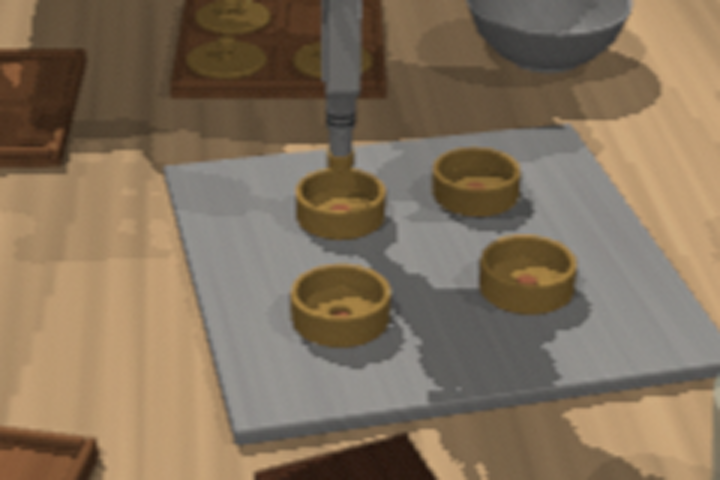

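The front box now shows a dark struck hole (crop 340,312), and the punch is over the second box. I'll press the second in one sequence.

>>> arm_command:
  plan:
    - [-1, 0, 0.0006, 0.014, 0]
    - [-1, 0, 0, 0.01, 0]
    - [-1, 0, 0, 0.006, 0]
    - [-1, 0, 0, 0.001, 0]
    - [-1, 0, 0, 0.001, 0]
    - [-1, 0, 0, 0.001, 0]
    - [-1, 0, 0, 0.001, 0]
    - [-1, 0, 0, 0.001, 0]
    - [-1, 0, 0, 0.001, 0]
    - [-1, 0, 0, 0.0005, 0]
    - [-1, 0, 0, 0.0005, 0]
    - [-1, 0, 0, 0.0005, 0]
    - [-1, 0, 0, 0.0005, 0]
    - [-1, 0, 0, 0.0005, 0]
    - [-1, 0, 0, 0.0005, 0]
    - [-1, 0, 0, 0.0004, 0]
    - [-1, 0, 0, 0, 0]

```text
clock: 30.0
eef_pos: [518.6, 29.7, 60.5]
eef_rot: [-3.141, 0.002, -3.141]
wrist_force: [-2.2, -0.3, 10.1]
finger_gap: 18.9
finger_force: 50.0
```

>>> arm_command:
  plan:
    - [-1, 0, 0, 0.0003, 0]
    - [-1, 0, 0, 0.0002, 0]
    - [-1, 0, 0, 0, 0]
    - [-1, 0, 0, -0.005, 0]
    - [-1, 0, 0, -0.02, 0]
    - [-1, 0, 0, -0.025, 0]
    - [-1, -0.0293, 0.0061, 0, 0]
    - [-1, -0.0293, 0.0061, 0, 0]
    - [-1, -0.0293, 0.0061, 0, 0]
    - [-1, 0, 0, 0.01, 0]
    - [-1, 0, 0, 0, 0]
    - [-1, 0, 0, 0, 0]

```text
clock: 31.5
eef_pos: [605.2, 47.9, 99.1]
eef_rot: [3.142, -0.001, -3.141]
wrist_force: [1.4, -0.1, -2.2]
finger_gap: 18.5
finger_force: 50.0
```

```bash
python3 - <<'E'
from h import *
S=[(616,-60),(518,29),(508.5,-80),(606.5,47.4)]
c=chk(S,(606,47))
i=c["img"][200:360,200:440]; cv2.imwrite("pics/s6.png",cv2.resize(i,None,fx=3,fy=3,interpolation=cv2.INTER_CUBIC))
E
```

```text
[([617.3, -59.6], 17), (None, 0), ([507.0, -80.8], 17), (None, 0)]
[([615.7, -60.4, 29.5], [618.0, -58.7, 28.1], 148), (None, 0), ([507.9, -80.3, 29.7], [508.3, -80.0, 28.1], 158), (None, 0)]
side [([617.8, -62.7, 28.7], [617.6, -61.1, 29.3], 258), ([517.5, 26.5, 28.6], [518.6, 27.8, 29.3], 208), ([507.9, -83.7, 28.6], [507.4, -80.6, 30.2], 262), ([604.7, 44.4, 28.6], [605.0, 46.7, 30.7], 200)]
46 16 [603.9, 41.2, 49.8] [597.2, 36.9, 47.4] [611.9, 46.3, 51.9]
52 37 [603.4, 40.8, 56.3] [596.5, 36.6, 52.7] [611.2, 46.9, 59.9]
[605.61901477  47.92683313  99.47917225]
```

View pics/s6.png

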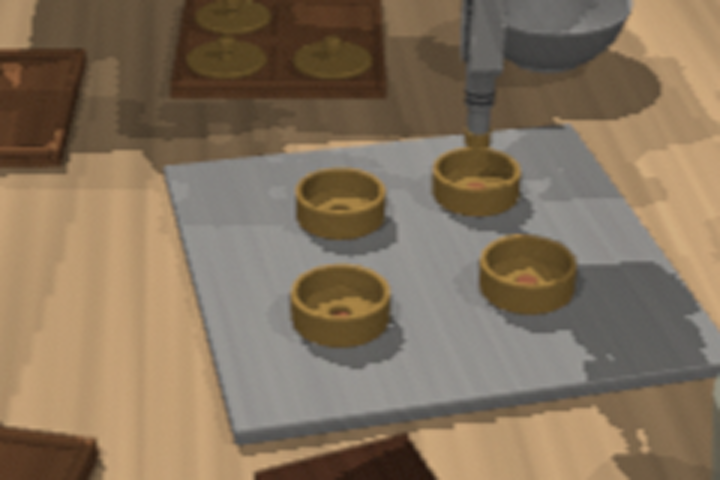

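The second box is struck (crop 340,208), and the punch is over the third (477,140).

>>> arm_command:
  plan:
    - [-1, -0.0005, 0, 0.014, 0]
    - [-1, 0, 0, 0.01, 0]
    - [-1, 0, 0, 0.006, 0]
    - [-1, 0, 0, 0.001, 0]
    - [-1, 0, 0, 0.001, 0]
    - [-1, 0, 0, 0.001, 0]
    - [-1, 0, 0, 0.001, 0]
    - [-1, 0, 0, 0.001, 0]
    - [-1, 0, 0, 0.001, 0]
    - [-1, 0, 0, 0.0005, 0]
    - [-1, 0, 0, 0.0005, 0]
    - [-1, 0, 0, 0.0005, 0]
    - [-1, 0, 0, 0.0005, 0]
    - [-1, 0, 0, 0.0005, 0]
    - [-1, 0, 0, 0.0005, 0]
    - [-1, 0, 0, 0.0005, 0]
    - [-1, 0, 0, 0.0004, 0]
    - [-1, 0, 0, 0, 0]

```text
clock: 33.85
eef_pos: [607.2, 48.0, 60.5]
eef_rot: [-3.142, 0.002, -3.141]
wrist_force: [-1.8, -0.6, 10.6]
finger_gap: 18.6
finger_force: 50.0
```

>>> arm_command:
  plan:
    - [-1, 0, 0, 0.0003, 0]
    - [-1, 0, 0, 0.0002, 0]
    - [-1, 0, 0, 0, 0]
    - [-1, 0, 0, -0.005, 0]
    - [-1, 0, 0, -0.02, 0]
    - [-1, 0, 0, -0.025, 0]
    - [-1, -0.0037, -0.0359, 0, 0]
    - [-1, -0.0037, -0.0359, 0, 0]
    - [-1, -0.0037, -0.0359, 0, 0]
    - [-1, 0, 0, 0.01, 0]
    - [-1, 0, 0, 0, 0]
    - [-1, 0, 0, 0, 0]

```text
clock: 35.35
eef_pos: [617.4, -58.7, 98.6]
eef_rot: [3.141, -0.0, -3.14]
wrist_force: [0.5, 0.4, -2.1]
finger_gap: 18.9
finger_force: 50.0
```

```bash
python3 - <<'E'
from h import *
S=[(616,-60),(518,29),(508.5,-80),(606.5,47.4)]
c=chk(S,(617,-60))
i=c["img"][200:360,200:440]; cv2.imwrite("pics/s7.png",cv2.resize(i,None,fx=3,fy=3,interpolation=cv2.INTER_CUBIC))
E
```

```text
[(None, 0), (None, 0), (None, 0), (None, 2)]
[(None, 0), (None, 0), (None, 0), ([612.5, 62.1, 29.3], [608.4, 52.7, 27.7], 85)]
side [([617.4, -64.0, 28.5], [616.4, -61.4, 30.3], 239), ([517.6, 25.6, 28.5], [518.0, 26.2, 29.9], 215), ([507.7, -84.1, 28.7], [507.2, -82.3, 29.3], 257), ([604.5, 45.2, 28.5], [605.9, 45.7, 29.9], 198)]
46 16 [615.4, -65.2, 49.8] [609.3, -69.2, 47.3] [624.6, -59.3, 51.6]
52 50 [616.3, -65.7, 56.3] [608.6, -71.2, 52.0] [623.9, -58.0, 60.0]
[617.57322343 -58.84675675  98.89870835]
```

View pics/s7.png

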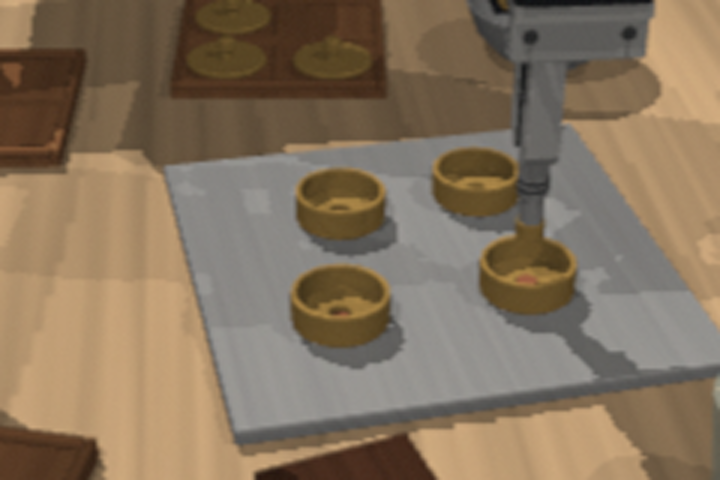

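Three boxes are struck. The punch is above the last one (crop 530,225).

>>> arm_command:
  plan:
    - [-1, 0, -0.0008, 0.014, 0]
    - [-1, 0, 0, 0.01, 0]
    - [-1, 0, 0, 0.006, 0]
    - [-1, 0, 0, 0.001, 0]
    - [-1, 0, 0, 0.001, 0]
    - [-1, 0, 0, 0.001, 0]
    - [-1, 0, 0, 0.001, 0]
    - [-1, 0, 0, 0.001, 0]
    - [-1, 0, 0, 0.001, 0]
    - [-1, 0, 0, 0.0005, 0]
    - [-1, 0, 0, 0.0005, 0]
    - [-1, 0, 0, 0.0005, 0]
    - [-1, 0, 0, 0.0005, 0]
    - [-1, 0, 0, 0.0005, 0]
    - [-1, 0, 0, 0.0005, 0]
    - [-1, 0, 0, 0.0005, 0]
    - [-1, 0, 0, 0.0005, 0]
    - [-1, 0, 0, 0, 0]

```text
clock: 37.7
eef_pos: [618.5, -60.5, 60.3]
eef_rot: [-3.141, 0.003, -3.141]
wrist_force: [-1.3, 1.5, 13.4]
finger_gap: 18.7
finger_force: 50.0
```

>>> arm_command:
  plan:
    - [-1, 0, 0, 0, 0]
    - [-1, 0, 0, -0.005, 0]
    - [-1, 0, 0, -0.02, 0]
    - [-1, 0, 0, -0.025, 0]
    - [-1, 0, 0, -0.025, 0]
    - [-1, 0.024, -0.0434, 0, 0]
    - [-1, 0.024, -0.0434, 0, 0]
    - [-1, 0.024, -0.0434, 0, 0]
    - [-1, 0.024, -0.0434, 0, 0]
    - [-1, 0.024, -0.0434, 0, 0]
    - [-1, 0, 0, 0, 0]
    - [-1, 0, 0, 0, 0]

```text
clock: 39.2
eef_pos: [497.6, -277.3, 134.1]
eef_rot: [-3.142, 0.0, 3.141]
wrist_force: [1.3, 0.3, -2.1]
finger_gap: 19.3
finger_force: 50.0
```

```bash
python3 - <<'E'
from h import *
S=[(616,-60),(518,29),(508.5,-80),(606.5,47.4)]
c=chk(S,(498,-277)); s=cv2.resize(c["img"][200:420,200:440],None,fx=2.4,fy=2.4,interpolation=cv2.INTER_CUBIC)
cv2.imwrite("pics/s8.png",s)
E
```

```text
[([616.8, -60.2], 16), ([517.9, 28.7], 18), ([507.0, -80.6], 16), ([605.1, 47.0], 16)]
[([618.0, -59.2, 29.7], [618.1, -58.9, 28.3], 161), ([518.7, 29.5, 29.8], [518.5, 28.8, 28.0], 160), ([507.9, -80.6, 30.1], [507.9, -80.4, 27.9], 157), ([606.5, 48.0, 29.5], [605.9, 47.7, 28.3], 159)]
side [([617.7, -62.1, 28.9], [616.2, -60.6, 30.0], 249), (None, 0), ([491.7, -82.9, 28.6], [499.9, -81.2, 28.3], 123), ([623.5, 43.6, 28.6], [615.2, 46.7, 27.9], 74)]
38 78 [500.1, -269.9, 42.2] [486.9, -277.1, 38.1] [510.1, -266.4, 46.0]
46 294 [498.1, -273.3, 49.7] [478.4, -296.7, 46.1] [517.9, -257.7, 52.0]
52 14 [495.9, -271.5, 52.5] [481.4, -294.4, 52.1] [513.2, -258.9, 53.9]
[ 497.97867914 -276.6387225   133.9113433 ]
```

View pics/s8.png

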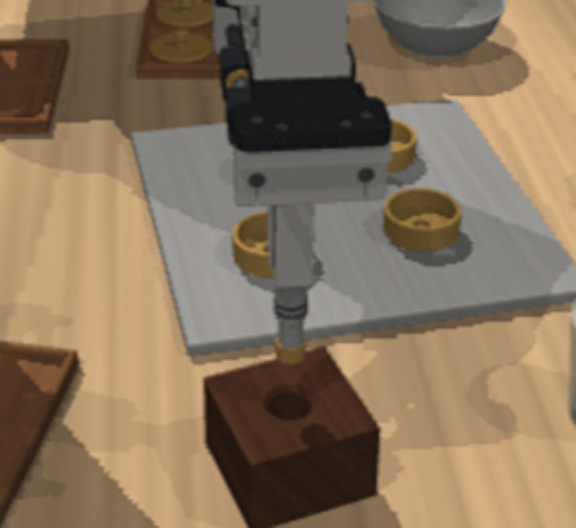

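All four boxes are struck, and the punch hangs above the bore (crop 288,400). I'll insert it.

>>> arm_command:
  plan:
    - [-1, -0.0002, -0.0005, 0.02, 0]
    - [-1, 0, 0, 0.01, 0]
    - [-1, 0, 0, 0.01, 0]
    - [-1, 0, 0, 0.01, 0]
    - [-1, 0, 0, 0.01, 0]
    - [-1, 0, 0, 0.008, 0]
    - [-1, 0, 0, 0.004, 0]
    - [-1, 0, 0, 0, 0]
    - [-1, 0, 0, 0, 0]

```text
clock: 40.42
eef_pos: [497.9, -278.1, 62.0]
eef_rot: [-3.141, 0.0, -3.141]
wrist_force: [0.0, 0.1, -2.8]
finger_gap: 18.7
finger_force: 50.0
```

>>> arm_command:
  plan:
    - [-1, -0.0003, 0.0006, 0.001, 0]
    - [-1, 0, 0, 0.001, 0]
    - [-1, 0, 0, 0, 0]
    - [-0.1, 0, 0, 0, 0]
    - [-0.1, 0, 0, 0, 0]
    - [-0.1, 0, 0, 0, 0]
    - [-0.1, 0, 0, 0, 0]
    - [-0.1, 0, 0, -0.03, 0]
    - [-0.1, 0, 0, -0.06, 0]
    - [-0.1, -0.0033, 0.0523, 0, 0]
    - [-0.1, -0.0033, 0.0523, 0, 0]
    - [-0.1, -0.0033, 0.0523, 0, 0]
    - [-0.1, -0.0033, 0.0523, 0, 0]
    - [-0.1, -0.0033, 0.0523, 0, 0]
    - [-0.1, -0.0033, 0.0523, 0, 0]
    - [-0.1, -0.0033, 0.0523, 0, 0]
    - [-0.1, -0.0033, 0.0523, 0, 0]
    - [-0.1, -0.0033, 0.0523, 0, 0]
    - [-0.1, -0.0033, 0.0523, 0, 0]
    - [-0.1, 0, 0, 0, 0]
  newtons: 25

```text
clock: 42.92
eef_pos: [530.4, 248.4, 149.3]
eef_rot: [3.141, -0.0, -3.138]
wrist_force: [0.4, -0.8, -0.4]
finger_gap: 42.0
finger_force: 0.0
```

```bash
python3 - <<'E'
from h import *
c=cam("top"); print(manip.read_state()["eef_pos"])
print(boxes(c,[(533,244.6),(457,252),(465,325.5)],24,40,30))
S=[(616,-60),(518,29),(508.5,-80),(606.5,47.4)]
print(boxes(c,S,25,36,33)); print(boxes(c,[(498,-277)],100,130,20),boxes(cam("side"),[(498,-277)],60,130,20))
E
```

```text
[530.52128078 246.59732127 149.2760569 ]
[([533.4, 244.4, 28.9], [533.9, 245.3, 6.5], 34), (None, 0), (None, 0)]
[([617.9, -59.3, 29.9], [618.2, -59.3, 28.3], 154), ([518.1, 29.0, 29.8], [518.6, 28.9, 28.1], 161), ([508.0, -80.6, 29.7], [507.6, -80.2, 27.9], 162), ([606.0, 47.8, 29.7], [606.8, 47.4, 28.6], 163)]
[([497.7, -276.8, 112.1], [498.4, -278.4, 10.5], 109)] [([498.1, -284.5, 92.5], [499.0, -280.0, 10.9], 542)]
```

>>> arm_command:
  plan:
    - [-0.1, -0.0026, -0.002, 0.05, 0]
    - [-0.1, 0, 0, 0.05, 0]
    - [-0.1, 0, 0, 0.015, 0]
    - [-0.1, 0, 0, 0.01, 0]
    - [-0.1, 0, 0, 0, 0]
    - [-0.1, 0, 0, 0, 0]

```text
clock: 43.78
eef_pos: [534.2, 243.8, 26.1]
eef_rot: [3.141, 0.002, -3.141]
wrist_force: [-0.0, -0.6, 0.1]
finger_gap: 42.1
finger_force: 0.0
```

>>> arm_command:
  plan:
    - [-0.1, 0.001, 0, 0.005, 0]
    - [-0.1, 0, 0, 0.0035, 0]
    - [-0.1, 0, 0, 0, 0]
    - [-1, 0, 0, 0, 0]
    - [-1, 0, 0, 0, 0]
    - [-1, 0, 0, 0, 0]
    - [-1, 0, 0, 0, 0]
    - [-1, 0, 0, -0.01, 0]
    - [-1, 0, 0, -0.03, 0]
    - [-1, 0, 0, -0.04, 0]
    - [-1, 0, 0, 0, 0]
    - [-1, 0, 0, 0, 0]

```text
clock: 45.28
eef_pos: [532.2, 243.5, 95.8]
eef_rot: [-3.141, -0.001, -3.141]
wrist_force: [0.5, -0.6, -0.4]
finger_gap: 11.7
finger_force: 25.0
```

>>> arm_command:
  plan:
    - [-1, -0.0182, -0.0492, 0, 0]
    - [-1, -0.0182, -0.0492, 0, 0]
    - [-1, -0.0183, -0.0492, 0, 0]
    - [-1, -0.0183, -0.0492, 0, 0]
    - [-1, 0, 0, 0.03, 0]
    - [-1, 0, 0, 0.018, 0]
    - [-1, 0, 0, 0, 0]
    - [-1, 0, 0, 0, 0]

```text
clock: 46.28
eef_pos: [605.8, 47.5, 48.8]
eef_rot: [-3.142, 0.001, -3.14]
wrist_force: [-0.2, 0.7, 0.2]
finger_gap: 12.1
finger_force: 25.0
```

```bash
python3 - <<'E'
from h import *
c=cam("side"); i=c["img"][200:360,200:440]; cv2.imwrite("pics/s9.png",cv2.resize(i,None,fx=3,fy=3,interpolation=cv2.INTER_CUBIC))
print(boxes(c,[(606,47.5)],25,31,33),boxes(c,[(606,47.5)],36,46,33))
for k in range(4): print(med(*manip.read_state()["eef_pos"])); cam("top")
E
```

```text
[([602.5, 30.3, 28.5], [605.3, 44.3, 28.2], 107)] [([603.0, 37.0, 45.1], [605.9, 46.2, 29.3], 100)]
[605.9, 47.4, 49.1]
[605.9, 47.3, 49.1]
[605.9, 47.2, 49.1]
[605.8, 47.1, 48.9]
```

View pics/s9.png

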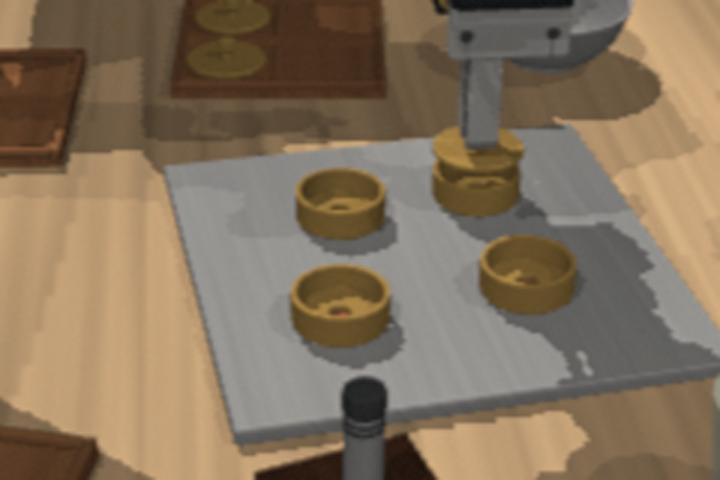

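The lid hangs level and centred over its box (crop 478,150), and the punch is back in its stand. I'll lower the lid.

>>> arm_command:
  plan:
    - [-1, 0, 0, 0.004, 0]
    - [-1, 0, 0, 0.003, 0]
    - [-1, 0, 0, 0.002, 0]
    - [-1, 0, 0, 0.0015, 0]
    - [-1, 0, 0, 0, 0]
    - [-1, 0, 0, 0, 0]

```text
clock: 47.28
eef_pos: [605.6, 46.8, 37.7]
eef_rot: [-3.142, 0.0, -3.141]
wrist_force: [-0.8, 0.0, -0.7]
finger_gap: 12.1
finger_force: 25.0
```

>>> arm_command:
  plan:
    - [-0.3, 0, 0, 0, 0]
    - [-0.1, 0, 0, 0, 0]
    - [-0.1, 0, 0, 0, 0]
    - [-0.1, 0, 0, -0.02, 0]
    - [-0.1, 0, 0, -0.05, 0]
    - [-0.1, 0.0298, 0.041, 0, 0]
    - [-0.1, 0.0298, 0.041, 0, 0]
    - [-0.1, 0.0298, 0.041, 0, 0]
    - [-0.1, 0.0298, 0.041, 0, 0]
    - [-0.1, 0.0298, 0.041, 0, 0]
    - [-0.1, 0, 0, 0.05, 0]
    - [-0.1, 0, 0, 0.03, 0]
    - [-0.1, 0, 0, 0, 0]
    - [-0.1, 0, 0, 0, 0]

```text
clock: 49.02
eef_pos: [457.4, 252.1, 29.6]
eef_rot: [3.141, 0.002, -3.142]
wrist_force: [-0.1, -0.4, -0.1]
finger_gap: 42.2
finger_force: 0.0
```

```bash
python3 - <<'E'
from h import *
print(manip.read_state()["eef_pos"]); c=cam("top")
S=[(616,-60),(518,29),(508.5,-80),(606.5,47.4)]
print(boxes(c,S,25,40,33)); print(boxes(c,S,42,60,20))
E
```

```text
[457.43830044 252.12226165  29.55727944]
[([618.5, -59.1, 29.8], [618.1, -58.9, 28.3], 163), ([518.9, 28.8, 30.0], [518.5, 29.1, 27.9], 154), ([507.4, -80.4, 29.8], [507.9, -80.4, 27.9], 160), ([605.5, 47.4, 33.8], [607.2, 48.1, 29.7], 581)]
[(None, 0), (None, 0), (None, 0), ([605.6, 47.2, 48.6], [606.6, 47.7, 6.7], 34)]
```

>>> arm_command:
  plan:
    - [-0.1, 0, 0, 0.007, 0]
    - [-0.1, 0, 0, 0.005, 0]
    - [-0.1, 0, 0, 0, 0]
    - [-1, 0, 0, 0, 0]
    - [-1, 0, 0, 0, 0]
    - [-1, 0, 0, 0, 0]
    - [-1, 0, 0, 0, 0]
    - [-1, 0, 0, -0.01, 0]
    - [-1, 0, 0, -0.03, 0]
    - [-1, 0, 0, -0.04, 0]
    - [-1, -0.0123, -0.0446, 0, 0]
    - [-1, -0.0123, -0.0446, 0, 0]
    - [-1, -0.0123, -0.0446, 0, 0]
    - [-1, -0.0123, -0.0446, 0, 0]
    - [-1, -0.0122, -0.0447, 0, 0]
    - [-1, 0, 0, 0.025, 0]
    - [-1, 0, 0, 0.017, 0]
    - [-1, 0, 0, 0, 0]
    - [-1, 0, 0, 0, 0]

```text
clock: 51.45
eef_pos: [518.3, 29.2, 54.4]
eef_rot: [-3.142, 0.001, -3.141]
wrist_force: [-0.1, -1.1, -0.2]
finger_gap: 11.8
finger_force: 25.0
```

```bash
python3 - <<'E'
from h import *
c=cam("side")
print(boxes(c,[(518,29)],25,31,33),boxes(c,[(518,29)],36,46,33),boxes(c,[(518,29)],40,46,33))
print(med(*manip.read_state()["eef_pos"]))
E
```

```text
[([515.9, 14.3, 28.3], [517.5, 25.2, 28.1], 128)] [(None, 0)] [(None, 0)]
[518.3, 29.1, 54.5]
```

>>> arm_command:
  plan:
    - [-1, 0, 0, 0.006, 0]
    - [-1, 0, 0, 0.004, 0]
    - [-1, 0, 0, 0.003, 0]
    - [-1, 0, 0, 0.002, 0]
    - [-1, 0, 0, 0.001, 0]
    - [-1, 0, 0, 0, 0]
    - [-1, 0, 0, 0, 0]

```text
clock: 52.38
eef_pos: [518.0, 28.7, 37.7]
eef_rot: [-3.142, 0.0, -3.141]
wrist_force: [0.2, -0.1, -1.4]
finger_gap: 12.4
finger_force: 25.0
```

>>> arm_command:
  plan:
    - [-0.3, 0, 0, 0, 0]
    - [-0.1, 0, 0, 0, 0]
    - [-0.1, 0, 0, 0, 0]
    - [-0.1, 0, 0, -0.02, 0]
    - [-0.1, 0, 0, -0.05, 0]
    - [-0.1, 0.0089, 0.0495, 0, 0]
    - [-0.1, 0.0089, 0.0495, 0, 0]
    - [-0.1, 0.0089, 0.0495, 0, 0]
    - [-0.1, 0.0089, 0.0495, 0, 0]
    - [-0.1, 0.0089, 0.0495, 0, 0]
    - [-0.1, 0.0089, 0.0494, 0, 0]
    - [-0.1, 0, 0, 0.05, 0]
    - [-0.1, 0, 0, 0.03, 0]
    - [-0.1, 0, 0, 0, 0]
    - [-0.1, 0, 0, 0, 0]

```text
clock: 54.25
eef_pos: [465.2, 325.9, 29.0]
eef_rot: [3.141, 0.001, -3.142]
wrist_force: [-0.5, 0.3, -0.4]
finger_gap: 42.2
finger_force: 0.0
```

```bash
python3 - <<'E'
from h import *
print(manip.read_state()["eef_pos"]); c=cam("top")
S=[(616,-60),(518,29),(508.5,-80),(606.5,47.4)]
print(boxes(c,S,25,40,33)); print(boxes(c,S,42,60,20))
E
```

```text
[465.15717029 325.86416189  29.04314305]
[([617.8, -59.4, 29.6], [618.3, -59.6, 28.6], 157), ([517.7, 29.4, 34.0], [518.5, 29.6, 29.0], 604), ([507.4, -80.7, 30.0], [507.9, -80.2, 27.9], 158), ([605.6, 47.4, 33.9], [606.7, 47.0, 29.2], 576)]
[(None, 0), ([517.0, 29.3, 48.6], [517.5, 29.4, 6.0], 35), (None, 0), ([605.3, 47.2, 48.0], [606.3, 47.9, 6.5], 37)]
```

>>> arm_command:
  plan:
    - [-0.1, 0, 0, 0.007, 0]
    - [-0.1, 0, 0, 0.0045, 0]
    - [-0.1, 0, 0, 0, 0]
    - [-1, 0, 0, 0, 0]
    - [-1, 0, 0, 0, 0]
    - [-1, 0, 0, 0, 0]
    - [-1, 0, 0, 0, 0]
    - [-1, 0, 0, -0.01, 0]
    - [-1, 0, 0, -0.03, 0]
    - [-1, 0, 0, -0.05, 0]
    - [-1, -0.0054, -0.0508, 0, 0]
    - [-1, -0.0054, -0.0508, 0, 0]
    - [-1, -0.0054, -0.0508, 0, 0]
    - [-1, -0.0054, -0.0508, 0, 0]
    - [-1, -0.0054, -0.0508, 0, 0]
    - [-1, -0.0053, -0.0507, 0, 0]
    - [-1, -0.0053, -0.0507, 0, 0]
    - [-1, -0.0053, -0.0507, 0, 0]
    - [-1, 0, 0, 0, 0]
    - [-1, 0, 0, 0, 0]

```text
clock: 56.8
eef_pos: [507.4, -80.1, 106.5]
eef_rot: [3.141, 0.0, 3.141]
wrist_force: [0.3, 1.4, -0.9]
finger_gap: 12.1
finger_force: 25.0
```

>>> arm_command:
  plan:
    - [-1, 0, 0, 0.03, 0]
    - [-1, 0, 0, 0.02, 0]
    - [-1, 0, 0, 0, 0]
    - [-1, 0, 0, 0, 0]

```text
clock: 57.3
eef_pos: [507.9, -79.9, 57.1]
eef_rot: [-3.141, 0.001, -3.14]
wrist_force: [0.9, -0.3, -0.9]
finger_gap: 12.3
finger_force: 25.0
```

>>> arm_command:
  plan:
    - [-1, 0, -0.0003, 0.008, 0]
    - [-1, 0, 0, 0.005, 0]
    - [-1, 0, 0, 0.003, 0]
    - [-1, 0, 0, 0.002, 0]
    - [-1, 0, 0, 0.001, 0]
    - [-1, 0, 0, 0, 0]
    - [-1, 0, 0, 0, 0]

```text
clock: 58.18
eef_pos: [507.5, -80.8, 37.3]
eef_rot: [-3.142, 0.0, -3.141]
wrist_force: [0.3, 0.6, -1.7]
finger_gap: 11.8
finger_force: 25.0
```

>>> arm_command:
  plan:
    - [-0.3, 0, 0, 0, 0]
    - [-0.1, 0, 0, 0, 0]
    - [-0.1, 0, 0, 0, 0]
    - [-0.1, 0, 0, -0.02, 0]
    - [-0.1, 0, 0, -0.06, 0]
    - [-0.1, 0, 0, -0.06, 0]
    - [-0.1, 0.0089, 0.0495, 0, 0]
    - [-0.1, 0.0089, 0.0495, 0, 0]
    - [-0.1, 0.0089, 0.0495, 0, 0]
    - [-0.1, 0.0089, 0.0495, 0, 0]
    - [-0.1, 0.0089, 0.0495, 0, 0]
    - [-0.1, 0.0089, 0.0494, 0, 0]
    - [-0.1, 0, 0.05, -0.03, 0]
    - [-0.1, 0, 0.05, 0, 0]
    - [-0.1, 0, 0, 0, 0]

```text
clock: 60.05
eef_pos: [453.3, 318.5, 206.8]
eef_rot: [3.142, -0.0, -3.138]
wrist_force: [-0.2, -0.3, -0.4]
finger_gap: 42.5
finger_force: 0.0
```

```bash
python3 - <<'E'
from h import *
c=cam("top")
S=[(616,-60),(518,29),(508.5,-80),(606.5,47.4)]
print(boxes(c,S,25,40,33)); print(boxes(c,S,42,60,20)); print(boxes(c,[(498,-277)],100,130,20))
cv2.imwrite("pics/s10.png",cam("side")["img"])
E
```

```text
[([618.5, -59.3, 29.5], [617.8, -59.5, 28.5], 161), ([517.7, 29.3, 33.8], [518.3, 29.5, 28.8], 608), ([506.5, -79.8, 33.8], [506.9, -79.8, 28.9], 613), ([605.5, 47.2, 33.8], [607.0, 48.0, 29.2], 574)]
[(None, 0), ([517.6, 29.5, 48.6], [517.6, 29.4, 5.8], 31), ([506.1, -79.7, 48.7], [506.3, -79.6, 6.2], 35), ([605.2, 47.5, 49.0], [605.5, 47.5, 6.3], 34)]
[([497.6, -276.7, 111.8], [498.5, -277.3, 10.2], 112)]
```

View pics/s10.png

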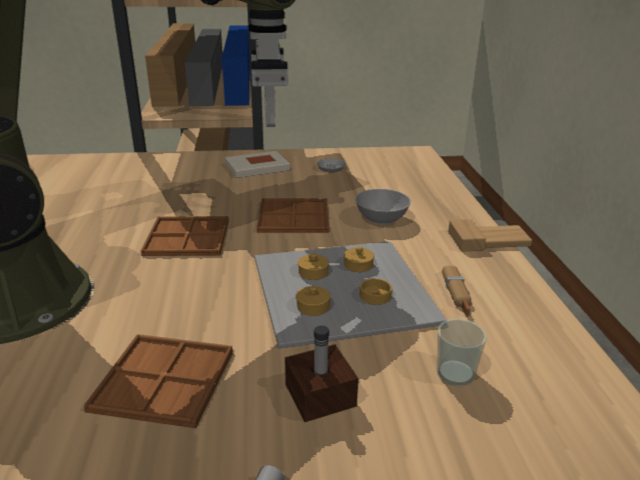

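The picture shows three lids seated flat at (313,265), (359,258) and (313,300). The open box at (376,291) is struck, and the punch is in its stand at (321,350).

```bash
python3 -c "
from cell import ticket; print(ticket.sign_off())"
```

```text
the job is handed in; nothing more can be done
None
```

I struck all four boxes, seated all three lids flat on boxes (the fourth box started without one), stood the punch back in its stand, and handed the job in at about 60 s on the robot clock; the sign-off returned no verdict.

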